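# Clip the tube carousel onto its mixer spindle

### The arm

A 6-joint arm with a two-finger parallel gripper is mounted at the origin on a cart in front of the work surface, level with it; the furniture and walls round the work are solid. World frame = base frame: x ahead of the robot, y to its left, z up, the work surface at z = 0. Lengths are in m, angles in rad, forces in N, time in s.
With the tool pointing down it reaches from about 0.25 to 0.775 m from the base axis. Payload 8.9 kg.
Tool frame: the origin (TCP) lies on the centre line of the jaws, within the pads' length; the fingertips stand 25 mm ahead of it and the grasp point (between the pads) lies 6 mm ahead of it; z points along the fingers, y is the line along which they close (so a half turn about z gives the same grasp; the last joint's range is limited). The gripper opens to 85 mm and grips with 20 to 120 N. Pads are 22 mm wide; open, the fingers measure 114 mm over their backs; the gripper's body (76 mm by 85 mm) begins 54 mm behind the grasp point. The pads swing forward as they close: fully open they stand 13 mm farther back than shut.
Start: joints at [1.143, 0.291, -0.153, 1.127, 0, 1.431], TCP at [0.15, 0.503, 0.256] pointing down, gripper open.
Joint ranges: [-2.52, 2.52], [-0.91, 1.74], [-1.3, 1.37], [-1.96, 2.02], [-1.52, 1.47], [-3.14, 3.14]. Speed limits (rad/s): [2.22, 2.22, 2.79, 3.14, 3.14, 3.14].

### API

Orientations are given as [roll, pitch, yaw] about the fixed x, y, z axes, in that order (R = Rz(yaw) Ry(pitch) Rx(roll)).
In Python, from station import bot gives the robot as it stands. The module is installed in compiled form; this text tells all that it offers.
- The arm moves only by the shell command python3 -m handwheel 'ROWS' [FORCE]. ROWS is a JSON object whose key "rows" holds a list of rows, 1 to 5 of them, each of 5 numbers: the finger opening in m, then dx, dy, dz in units of 20 mm, then a turn about the tool's z in units of 0.05 rad; each row is the pose to reach, as a shift and turn from the pose commanded when the command began, along the tool's axes at that moment; what a row does not reach only later rows make up. A row lasts 1/8 s, in which the tool goes at most 0.0625 m and 0.188 rad, less where a joint would pass 70% of its speed; a pose out of reach is approached as far as the arm can. The fingers move at their own pace and stop on an object; FORCE is the grip in N (left out, the last holds). Time passes only in rows, so rows that do not move let the fingers close. It prints the time, the measured TCP pose, the force, the opening and the grip force at its end. Input that does not fit is refused with a message, and nothing moves.
- bot.observe(): the state, without advancing time (a new reading comes with each control period).
- bot.snapshot(name): name is "scene" or "top"; returns a dict with "color" (480x640x3 uint8, red, green, blue), "camera_matrix" (3x3 intrinsics, pixels), "eye" and "orientation" of the camera in the world. Camera axes: x right, y up, looking along -z (the intrinsics and any distortion apply to the point x, -y, -z); pixel columns grow to the right and rows downward; lengths in m; the calibration is good to about 2 mm. A picture is of the moment at which its call begins. There is no depth.
- bot.job_done(): hands the job in; it is judged then, once.
The state is a dict: "time_s": time; "joint_positions": joint angles; "qvel": joint speeds; "joint_torque": joint torques, N m; "position": TCP position; "eef_rot": TCP orientation; "ft_force": force on the tool from outside, world axes, zero at the start; "ft_torque": the same for the moment, N m; "gripper_width": finger opening in m; "grip_force": force on a finger pad.
Only numpy, scipy, OpenCV 4.12 (cv2) and the standard library are available. Lean on these libraries where they do the work, as an engineer would, in place of code of your own. Each camera call takes 0.05 s, during which the arm holds its last target. There are 200 camera calls.

### The job

The tube carousel of the bench mixer is not yet secured. Pick up the yellow spring clip by its tab, push it sideways into the groove at the top of the mixer spindle until it snaps fully home, and let go; push gently, without ramming or forcing the clip or the gripper against the mixer, and leave the petri dish, the beaker and the stopper where they stand.

Things in the scene. Friction and masses are not known exactly. Their poses are not given: they have to be found in the camera images.
- clip: Loose yellow spring clip lying flat, tab up; 63 mm long, 33 mm wide, about 46 g. Origin: on its underside, at the centre of the space where the shaft sits when home. +x points out of the open mouth (the way it is pushed), z up. Flat yellow crown, 5 mm thick, behind the origin; its stop face at x = -8 mm meets the shaft when home.
- clip_tab (a point): Middle of the clip's upright ribbed yellow tab, best pinched here across its 10 mm thickness (y): 32 mm behind the clip's origin (x = -32 mm), 26 mm above its underside. The tab spans x -44 to -20 mm and z 0 to 42 mm of the clip. Axes as the clip's.
- clip_seat (a point): Centre of the clip's shaft space, 2.5 mm above the clip's origin; it lies on the spindle axis when the clip is home, 9 mm short of it when the waist of the legs is about to pass.
- leg_l (a joint): Spring-out angle (rad) of one of the clip's two sprung legs of 5 mm steel wire: 0 shut, about 0.17 while the waist passes the shaft. Waist 7 mm ahead of the clip's origin, gap there 10 mm; ends flare to x = 17 mm, 21 mm apart inside. Pushing past takes about 8 to 12 N, then the legs snap shut behind the shaft and the push drops until the stop face meets it; 10 N there is ample.
- mixer: Fixed bench tube mixer: grey housing 110 x 110 x 30 mm, origin under its centre on the worktop, z up. Its vertical spindle carries a white round carousel (100 mm across), an aluminium boss (48 mm across, 12 mm high), right on the boss's flat top the groove (shaft 16 mm thick, 7 mm high), and above it a steel head 28 mm thick, 27 mm high.
- mixer_axis (a point): Point on the spindle axis at the housing's top, 30 mm above the worktop. All is round: the clip may come from any side. The spindle is clamped stiffly at an unknown height: the boss's top is 60 to 88 mm above the worktop, told by no entry; feel it with the clip or see it. The 5 mm thick clip has 2 mm of play in the groove.
- petri: Loose closed clear petri dish, 61 mm across, 16 mm high, between the mixer's and the clip's places; origin under its centre. Leave alone.
- beaker: Loose small glass beaker, 52 mm across, 65 mm high, at the back; origin under its centre. Leave alone.
- stopper: Loose red-brown rubber stopper, 27 mm across, 24 mm high, on the right; origin under its centre. Leave alone.
There are look-alikes about, which are no part of the job. Leave any red look-alike of the mixer alone.

How it is judged:
On the way:
1. the clip is lifted off the worktop (height (world z) of clip above 0.03 m), for 0.1 s.
At the end, for the whole second after the job is handed in: The clip is released and at rest in the spindle's groove, snapped home: the centre of its shaft space within 3 mm of the spindle axis, its underside 57 to 92 mm above the worktop (in the groove, not on top of the head), tilted less than 0.12 rad, its leg sprung shut (under 0.1 rad) (horizontal distance between clip_seat and mixer_axis below 0.003 m and height (world z) of clip between 0.057 and 0.092 m and angle between clip's own z axis and vertical below 0.12 rad and linear speed of clip below 0.02 m/s and value of joint leg_l below 0.1 rad); the robot touches nothing.
It fails at once if the clip is forced against the mixer with more than 40 N (contact force between clip and mixer above 40 N).
It fails at once if the robot itself presses on the mixer with more than 15 N (contact force between any of the fingers, the arm and mixer above 15 N).
It fails at once if the petri dish, beaker or stopper is moved more than 15 mm (distance of any of petri, beaker, stopper from where it was at the start of the episode above 0.015 m).
It also fails if it takes over 67 s, if anything falls off the work surface, if the arm or the gripper's body presses on something with over 40 N, if the wrist force passes 120 N, or if a joint passes its speed limit or range.

## Working session

There is one attempt and no reset: what is moved stays moved. The work goes in short steps, Python scripts to look and compute and a shell command to move; the robot and the scene stay as the last step left them, time stands still between calls to the robot, and variables do not carry over. Pictures are saved under pics/ and viewed, at most 10 in all, crops included, and the job is handed in when it is done.

```bash
mkdir -p pics
cat > h.py <<'E'
import numpy as np,cv2
from station import bot
def snap(n,f=None):
    s=bot.snapshot(n)
    if f: cv2.imwrite('pics/'+f,cv2.cvtColor(s['color'],cv2.COLOR_RGB2BGR))
    return s
E
python3 - <<'E'
from h import *
import pickle
for n in('scene','top'):
    s=snap(n,n+'1.png'); pickle.dump(s,open(n+'1.pkl','wb'))
    print(n,{k:(v if k!='color' else 0) for k,v in s.items()})
print(bot.observe())
E
```

```text
scene {'color': 0, 'camera_matrix': array([[510.31040197,   0.        , 316.34124713],
       [  0.        , 510.31040197, 234.13477773],
       [  0.        ,   0.        ,   1.        ]]), 'eye': array([-0.19314608, -0.67816905,  0.56095601]), 'orientation': array([ 1.10173687e+00,  5.11540639e-04, -8.24846237e-01])}
top {'color': 0, 'camera_matrix': array([[559.14654809,   0.        , 317.84519592],
       [  0.        , 559.14654809, 243.88512266],
       [  0.        ,   0.        ,   1.        ]]), 'eye': array([ 0.33546032, -0.02353529,  1.37146729]), 'orientation': array([ 0.14389332,  0.0022554 , -1.59770797])}
{'time_s': 0.1, 'joint_positions': array([ 1.14271257e+00,  2.91238044e-01, -1.54028494e-01,  1.12667628e+00,
       -1.97278814e-06,  1.43147646e+00]), 'qvel': array([-3.61512017e-04, -3.33263953e-03,  5.59953401e-04,  1.57672301e-05,
        1.00948322e-03,  1.36306459e-04]), 'joint_torque': array([ 1.48234481e-03, -5.37979531e+01,  3.31917107e+01,  9.41726292e-03,
       -1.19232900e-04,  2.45448479e-05]), 'position': array([0.14936577, 0.50294542, 0.25579072]), 'eef_rot': array([-3.14045700e+00, -1.57259298e-04,  2.85282868e+00]), 'ft_force': array([ 0.07882376,  0.09022274, -0.08411258]), 'ft_torque': array([ 0.0170174 ,  0.04538372, -0.01473913]), 'grip_force': 0.0, 'gripper_width': 0.08556282978387095}
```

View pics/scene1.png

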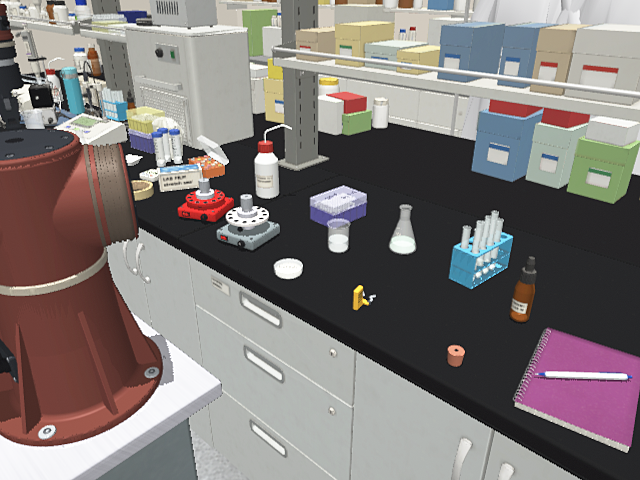

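View pics/top1.png

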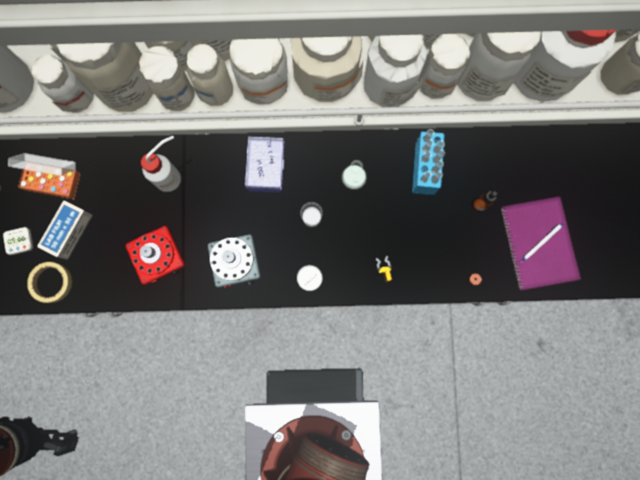

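The scene view shows the grey mixer at (248,220), the clip at (362,298), the petri dish at (288,268) and the beaker at (338,236). In the top view the mixer is at (233,260), the clip at (385,268), the petri dish at (310,278) and the stopper at (475,279). The red mixer is the decoy. Next I'll make enlarged crops.

Run:
```python
import cv2
s=cv2.imread('pics/scene1.png');t=cv2.imread('pics/top1.png')
def c(i,x,y,w,h): return cv2.resize(i[y:y+h,x:x+w],(400,300),interpolation=cv2.INTER_CUBIC)
m=cv2.vconcat([cv2.hconcat([c(s,208,185,80,60),c(s,340,275,48,36)]),cv2.hconcat([c(t,193,230,80,60),c(t,361,250,48,36)])])
cv2.imwrite('pics/crop1.png',m)
```

```text
(no output)
```

View pics/crop1.png

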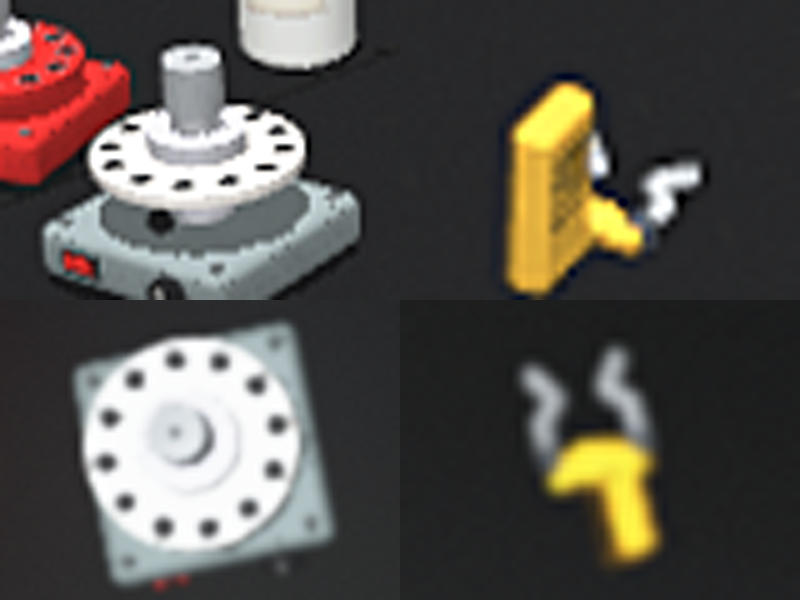

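The crops show the head top at about (246.6,196) in the scene view and (228,256.4) in the top view. The housing corners and the clip's tab and leg tips are also clear, so I'll fit poses to these points.

```bash
cat > fit.py <<'E'
import pickle,numpy as np
from scipy.spatial.transform import Rotation as R
from scipy.optimize import least_squares
S={n:pickle.load(open(n+'1.pkl','rb')) for n in('scene','top')}
def proj(n,P):
    s=S[n];p=R.from_euler('xyz',s['orientation']).inv().apply(np.atleast_2d(P)-s['eye'])
    K=s['camera_matrix'];return np.c_[K[0,0]*p[:,0]/-p[:,2]+K[0,2],K[1,1]*p[:,1]/p[:,2]+K[1,2]]
def ground(n,uv,z):
    f=least_squares(lambda q:(proj(n,[q[0],q[1],z])-uv).ravel(),[.4,0]);return f.x
sm=lambda a:np.array(a,float)/5+[208,185]
tm=lambda a:(np.array(a,float)-[0,300])/5+[193,230]
sc=lambda a:(np.array(a,float)-[400,0])/8.3333+[340,275]
tc=lambda a:(np.array(a,float)-[400,300])/8.3333+[361,250]
if __name__=='__main__':
    def fm(q):
        x,y,H=q
        return np.r_[proj('scene',[x,y,H+.034])-sm([[193,55]]),proj('top',[x,y,H+.034])-tm([[175,432]]),
          proj('top',[x,y,.03])-tm([[203.5,455]]),proj('top',[x,y,H-.012])-tm([[191,442]]),proj('scene',[x,y,H-.012])-sm([[197,155]])].ravel()
    f=least_squares(fm,[.4,.2,.07]);print('mixer',f.x.round(4),fm(f.x).round(1))
    L=[[-.044,.005,.042],[-.044,-.005,.042],[-.020,-.005,.042],[-.020,.005,.042],[-.044,.005,0],[-.044,-.005,0]]
    Ls=sc([[513,130],[540,152],[595,95],[568,82],[508,283],[535,295]])
    M=[[.017,.013,.0025],[.017,-.013,.0025],[-.032,0,.042]]
    Mt=tc([[530,372],[620,352],[630,518]])
    def fc(q):
        T=lambda P:R.from_euler('z',q[2]).apply(P)+[q[0],q[1],0]
        return np.r_[proj('scene',T(L))-Ls,proj('top',T(M))-Mt].ravel()
    f=least_squares(fc,[.4,-.1,.2]);print('clip',f.x.round(4),fc(f.x).round(1))
    c,s=np.cos(f.x[2]),np.sin(f.x[2]);print('tab',f.x[0]-.032*c,f.x[1]-.032*s)
    for n,uv,z in(('petri',(309.5,278),.016),('beaker',(311,214),.03),('stopper',(475,279.5),.024)):print(n,ground('top',uv,z))
E
python3 fit.py
```

```text
mixer [0.4956 0.179  0.0722] [-0.5  0.9  0.4 -0.  -0.2 -0.8  0.3  0.3 -0.1 -1. ]
clip [ 0.4791 -0.1866  0.1748] [-0.7  0.1  0.8 -0.9  0.4 -0.1 -1.1 -0.1 -0.8  0.5  0.6  0.7  0.5 -0.2
  0.   0.1 -0.  -0.7]
tab 0.4475584891254584 -0.1921257387203236
petri [ 0.44875451 -0.00325628]
beaker [ 0.60404942 -0.0110084 ]
stopper [ 0.43365108 -0.40221409]
```

```bash
cat > go.py <<'E'
import sys,numpy as np
from station import bot
from scipy.spatial.transform import Rotation as R
# go.py x y z yaw : prints needed tool-axis shift & turn
t=[float(a) for a in sys.argv[1:5]];o=bot.observe();r=R.from_euler('xyz',o['eef_rot'])
d=r.inv().apply(np.array(t[:3])-o['position']);tr=-((t[3]-o['eef_rot'][2]+np.pi)%(2*np.pi)-np.pi)
print('shift',d.round(4),'turn',round(tr,4),'| pos',o['position'].round(4),'rot',o['eef_rot'].round(4),'F',o['ft_force'].round(2),'T',o['ft_torque'].round(3),'w',round(o['gripper_width'],4),'grip',o['grip_force'],'t',o['time_s'])
E
python3 go.py 0.4475 -0.192 0.13 3.3164
```

```text
shift [-0.4837 -0.5811  0.1264] turn -0.4636 | pos [0.1494 0.5029 0.2558] rot [-3.1405e+00 -2.0000e-04  2.8528e+00] F [ 0.08  0.09 -0.08] T [ 0.017  0.045 -0.015] w 0.0856 grip 0.0 t 0.1
```

Units first: shifts go in units of 20 mm and turns go in units of 0.05 rad. So -0.2 m is -10, -0.24 m is -12, -0.4636 rad is -9.272.

```bash
python3 -m handwheel '{"rows":[[0.05, -2, -2.4, 0, -1.8], [0.05, -4, -4.8, 0, -3.6], [0.05, -6, -7.2, 0, -5.4], [0.05, -8, -9.6, 0, -7.2], [0.05, -10, -12, 0, -9.272]]}' 40; python3 go.py 0.4475 -0.192 0.13 3.3164
```

```text
time_s: 0.72
position: [0.2728, 0.2155, 0.2563]
eef_rot: [3.142, 0.001, -2.965]
ft_force: [0.5, -0.3, 0.1]
gripper_width: 0.0499
grip_force: 0.0
shift [-0.1003 -0.4319  0.1263] turn 0.002 | pos [0.2728 0.2155 0.2563] rot [ 3.1415e+00  5.0000e-04 -2.9648e+00] F [ 0.54 -0.34  0.09] T [-0.003 -0.063 -0.011] w 0.0499 grip 0.0 t 0.725
```

Scaled: -0.275 m is -13.75, -0.22 m is -11.

```bash
python3 -m handwheel '{"rows":[[0.05, -0.65, -2.75, 0.5, 0], [0.05, -1.3, -5.5, 1.25, 0], [0.05, -1.95, -8.25, 2, 0], [0.05, -2.6, -11, 2.75, 0], [0.05, -3.2, -13.75, 3.5, 0]]}'; python3 go.py 0.4475 -0.192 0.13 3.3164
```

```text
time_s: 1.35
position: [0.3833, -0.0446, 0.1859]
eef_rot: [3.142, 0.0, -2.969]
ft_force: [1.0, 0.1, 0.4]
gripper_width: 0.0497
grip_force: 0.0
shift [-0.0379 -0.1563  0.0559] turn -0.0023 | pos [ 0.3833 -0.0446  0.1859] rot [ 3.1416e+00  5.0000e-04 -2.9691e+00] F [1.04 0.06 0.39] T [0.076 0.004 0.006] w 0.0497 grip 0.0 t 1.35
```

```bash
python3 -m handwheel '{"rows":[[0.05, -0.65, -2.75, 1, 0], [0.05, -1.3, -5.5, 2, 0], [0.05, -1.9, -7.815, 2.795, 0], [0.05, -1.9, -7.815, 2.795, 0]]}'; python3 go.py 0.4475 -0.192 0.032 3.3164
python3 - <<'E'
from h import *
s=snap('scene','scene2.png')['color'];t=snap('top')['color']
c=lambda i,x,y,w,h:cv2.resize(i[y:y+h,x:x+w],(400,400),interpolation=cv2.INTER_CUBIC)
cv2.imwrite('pics/crop2.png',cv2.cvtColor(cv2.hconcat([c(s,310,220,100,100),c(t,345,225,80,80)]),cv2.COLOR_RGB2BGR))
E
```

```text
time_s: 1.85
position: [0.4476, -0.1925, 0.1289]
eef_rot: [3.141, -0.001, -2.972]
ft_force: [-0.3, 0.7, 0.1]
gripper_width: 0.05
grip_force: 0.0
shift [-0.0001  0.0005  0.0969] turn -0.005 | pos [ 0.4476 -0.1925  0.1289] rot [ 3.1411e+00 -1.1000e-03 -2.9718e+00] F [-0.25  0.69  0.13] T [ 0.104 -0.     0.001] w 0.05 grip 0.0 t 1.85
```

View pics/crop2.png

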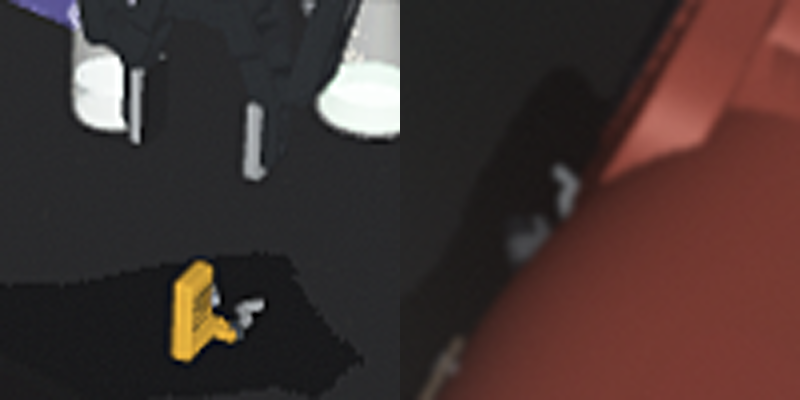

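The scene view shows the open jaws centred above the tab, which sits at crop (195,310). I'll descend and grip.

Scaled: 0.097 m is 4.85, 0.09 m is 4.5.

```bash
python3 -m handwheel '{"rows":[[0.05, 0, 0, 2.5, 0], [0.05, 0, 0, 4.5, 0], [0.05, 0, 0, 4.85, 0], [0.05, 0, 0, 4.85, 0]]}'; python3 -m handwheel '{"rows":[[0, 0, 0, 0, 0], [0, 0, 0, 0, 0], [0, 0, 0, 0, 0], [0, 0, 0, 0, 0]]}' 40;python3 -m handwheel '{"rows":[[0, 0, 0, 0, 0], [0, 0, 0, 0, 0]]}' ; python3 go.py 0.4475 -0.192 0.17 3.3164
```

```text
time_s: 2.45
position: [0.4474, -0.1895, 0.0343]
eef_rot: [-3.142, 0.0, -2.968]
ft_force: [0.5, 0.6, -0.6]
gripper_width: 0.0501
grip_force: 0.0
time_s: 2.95
position: [0.448, -0.1904, 0.0346]
eef_rot: [-3.14, 0.002, -2.969]
ft_force: [-1.6, 0.3, 8.2]
gripper_width: 0.0097
grip_force: 39.1
time_s: 3.2
position: [0.448, -0.1904, 0.0346]
eef_rot: [-3.141, 0.002, -2.969]
ft_force: [-1.2, -0.2, 8.5]
gripper_width: 0.0094
grip_force: 39.1
shift [ 0.0005 -0.0016 -0.1354] turn -0.0019 | pos [ 0.448  -0.1904  0.0346] rot [-3.1405e+00  1.6000e-03 -2.9687e+00] F [-1.24 -0.21  8.47] T [ 0.31   0.151 -0.082] w 0.0094 grip 39.10427212715149 t 3.2
```

Scaled: -0.135 m is -6.75, -0.08 m is -4.

```bash
python3 -m handwheel '{"rows":[[0, 0, 0, 0, 0], [0, 0, 0, -1.5, 0], [0, 0, 0, -4, 0], [0, 0, 0, -6.75, 0], [0, 0, 0, -6.75, 0]]}' 80
python3 - <<'E'
from h import *
import pickle
s=snap('scene'); pickle.dump(s,open('held.pkl','wb'));i=s['color'][215:305,300:420]
cv2.imwrite('pics/crop3.png',cv2.cvtColor(cv2.resize(i,(800,600),interpolation=cv2.INTER_CUBIC),cv2.COLOR_RGB2BGR))
E
python3 go.py 0.4475 -0.192 0.17 3.3164
```

```text
time_s: 3.82
position: [0.4496, -0.1915, 0.1728]
eef_rot: [-3.136, 0.006, -2.969]
ft_force: [-0.3, -0.1, -0.7]
gripper_width: 0.0091
grip_force: 78.1
shift [ 0.0011 -0.001   0.0006] turn -0.0019 | pos [ 0.4484 -0.1908  0.1706] rot [-3.1385  0.0034 -2.9687] F [ 0.22 -0.04 -1.12] T [ 0.025  0.026 -0.033] w 0.0085 grip 78.12679409980774 t 3.875
```

View pics/crop3.png

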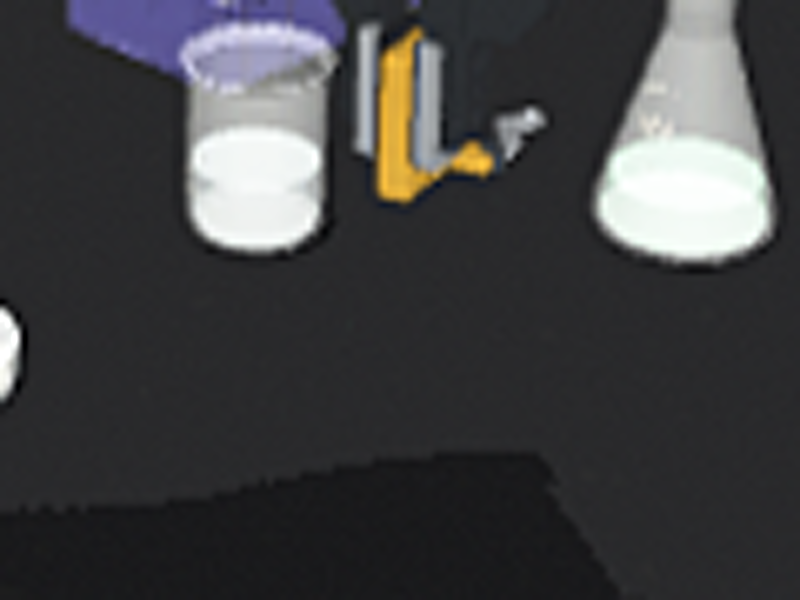

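The clip is held upright and level. I'll carry it to a standoff beside the spindle.

```bash
python3 go.py 0.4254 0.1668 0.17 3.3147
```

```text
shift [-0.0389  0.3562 -0.0004] turn -0.0002 | pos [ 0.4484 -0.1908  0.1706] rot [-3.1385  0.0034 -2.9687] F [ 0.22 -0.04 -1.12] T [ 0.025  0.026 -0.033] w 0.0085 grip 78.12679409980774 t 3.875
```

Scaled: 0.23 m is 11.5, 0.18 m is 9.

```bash
python3 -m handwheel '{"rows":[[0, -0.15, 1.5, 0, 0], [0, -0.5, 4, 0, 0], [0, -0.75, 6.5, 0, 0], [0, -1, 9, 0, 0], [0, -1.25, 11.5, 0, 0]]}';python3 -m handwheel '{"rows":[[0, -0.25, 2.5, 0, 0], [0, -0.6, 5, 0, 0], [0, -0.695, 6.31, 0, 0], [0, -0.695, 6.31, 0, 0], [0, -0.695, 6.31, 0, 0]]}'; python3 go.py 0.4254 0.1668 0.122 3.3147
```

```text
time_s: 4.5
position: [0.4312, 0.0423, 0.1675]
eef_rot: [3.141, -0.002, -2.969]
ft_force: [0.3, -0.0, -0.9]
gripper_width: 0.0087
grip_force: 78.1
time_s: 5.12
position: [0.4237, 0.167, 0.1677]
eef_rot: [-3.141, -0.001, -2.969]
ft_force: [0.2, -0.9, -0.4]
gripper_width: 0.0087
grip_force: 78.2
shift [-0.0017 -0.0004  0.0457] turn -0.0001 | pos [0.4237 0.167  0.1677] rot [-3.1412e+00 -1.5000e-03 -2.9686e+00] F [ 0.24 -0.93 -0.37] T [-0.02  -0.056 -0.036] w 0.0087 grip 78.15440654754639 t 5.125
```

Scaled: 0.0455 m is 2.275, 0.02 m is 1.

```bash
python3 -m handwheel '{"rows":[[0, -0.075, 0, 1, 0], [0, -0.075, 0, 2.275, 0], [0, -0.075, 0, 2.275, 0], [0, -0.075, 0, 2.275, 0]]}'; python3 go.py 0.4313 0.1678 0.122 3.3147
python3 - <<'E'
from h import *
import pickle
s=snap('scene'); pickle.dump(s,open('near.pkl','wb'));i=s['color'][180:240,208:288]
cv2.imwrite('pics/crop4.png',cv2.cvtColor(cv2.resize(i,(800,600),interpolation=cv2.INTER_CUBIC),cv2.COLOR_RGB2BGR))
E
```

```text
time_s: 5.62
position: [0.4261, 0.1672, 0.1235]
eef_rot: [-3.142, 0.0, -2.97]
ft_force: [0.6, 0.4, 1.0]
gripper_width: 0.0091
grip_force: 78.1
shift [-0.0052 -0.0003  0.0015] turn -0.0012 | pos [0.4261 0.1672 0.1235] rot [-3.1415e+00  2.0000e-04 -2.9697e+00] F [0.55 0.42 1.03] T [ 0.022  0.01  -0.002] w 0.0091 grip 78.12731981277466 t 5.625
```

View pics/crop4.png

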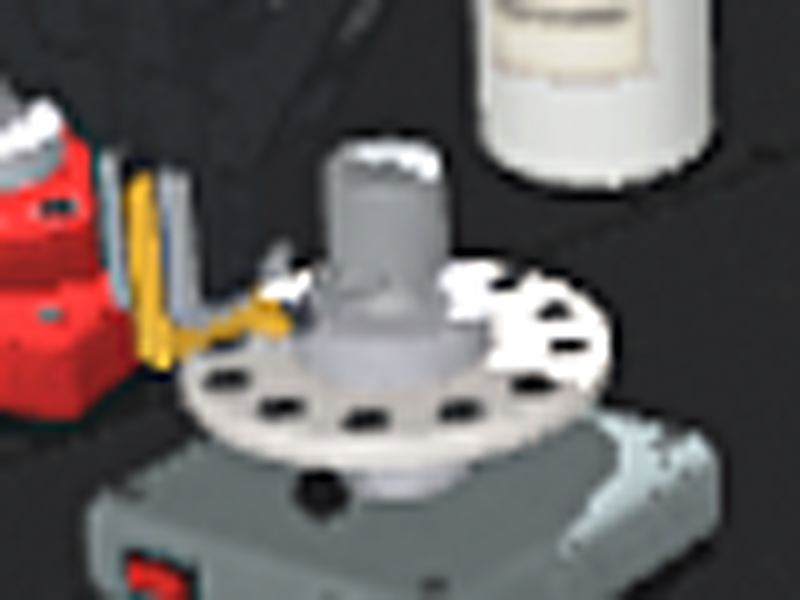

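Run:
```python
from fit import *
p=np.array([.4261,.1672,.1235]);yaw=np.pi-2.9697;u=np.array([np.cos(yaw),np.sin(yaw),0]);o=p+u*.0313-[0,0,.0346]
T=lambda P:R.from_euler('z',yaw).apply(P)+o
q=lambda P:((proj('scene',P)-[208,180])*10).round(0).tolist()
print('clip exp: back right bot, back left bot, crown front right bot/top',q(T([[-.044,-.005,0],[-.044,.005,0],[-.008,-.0165,0],[-.008,-.0165,.005]])))
A=np.array([.4956,.179,0]);r=np.array([.68,-.73,0])
for H in(.070,.072,.074,.076):print(H,'headtop c,L,R; boss top L,R',q([A+[0,0,H+.034],A-r*.014+[0,0,H+.034],A+r*.014+[0,0,H+.034],A-r*.024+[0,0,H],A+r*.024+[0,0,H]]))
d=o-A;print('rel along',d[:2]@u[:2],'lat',d[:2]@[-u[1],u[0]])
```

```text
clip exp: back right bot, back left bot, crown front right bot/top [[157.0, 369.0], [123.0, 359.0], [305.0, 324.0], [304.0, 303.0]]
0.07 headtop c,L,R; boss top L,R [[381.0, 177.0], [321.0, 177.0], [442.0, 177.0], [288.0, 312.0], [493.0, 312.0]]
0.072 headtop c,L,R; boss top L,R [[381.0, 169.0], [320.0, 169.0], [441.0, 169.0], [287.0, 304.0], [493.0, 304.0]]
0.074 headtop c,L,R; boss top L,R [[380.0, 161.0], [320.0, 161.0], [441.0, 161.0], [287.0, 296.0], [492.0, 296.0]]
0.076 headtop c,L,R; boss top L,R [[380.0, 153.0], [319.0, 153.0], [440.0, 153.0], [286.0, 288.0], [492.0, 288.0]]
rel along -0.0391941239825262 lat 0.0002616943564953378
```

Scaled: 0.01 m is 0.5, 0.006 m is 0.3.

```bash
python3 -m handwheel '{"rows":[[0, -0.275, 0, 0, 0], [0, -0.275, 0, 0.3, 0], [0, -0.275, 0, 0.5, 0], [0, -0.275, 0, 0.5, 0], [0, -0.275, 0, 0.5, 0]]}'; python3 go.py 0.4313 0.1678 0.11 3.3147;  python3 -m handwheel '{"rows":[[0, 0, 0, 0.05, 0], [0, 0, 0, 0.05, 0]]}'; python3 -m handwheel '{"rows":[[0, 0, 0, 0.05, 0], [0, 0, 0, 0.05, 0]]}'
```

```text
time_s: 6.3
position: [0.4311, 0.1688, 0.1129]
eef_rot: [-3.142, -0.0, -2.969]
ft_force: [0.2, 0.9, -0.4]
gripper_width: 0.0089
grip_force: 78.1
shift [-0.0001 -0.001   0.0029] turn -0.0001 | pos [0.4311 0.1688 0.1129] rot [-3.1416e+00 -2.0000e-04 -2.9686e+00] F [ 0.19  0.89 -0.42] T [0.015 0.059 0.05 ] w 0.0089 grip 78.12509536743164 t 6.3
time_s: 6.55
position: [0.4311, 0.1688, 0.1119]
eef_rot: [-3.142, -0.0, -2.969]
ft_force: [-0.9, 0.0, -0.2]
gripper_width: 0.0086
grip_force: 78.1
time_s: 6.8
position: [0.4311, 0.1687, 0.1108]
eef_rot: [-3.142, -0.0, -2.969]
ft_force: [0.6, 0.4, -0.5]
gripper_width: 0.0089
grip_force: 78.1
```

```bash
for i in 1; do python3 -m handwheel '{"rows":[[0, 0, -0.05, 0.05, 0], [0, 0, -0.05, 0.05, 0]]}'; python3 -m handwheel '{"rows":[[0, 0, 0, 0.05, 0], [0, 0, 0, 0.05, 0]]}';python3 -m handwheel '{"rows":[[0, 0, 0, 0.05, 0], [0, 0, 0, 0.05, 0]]}'; done | grep -E 'posit|ft_'; python3 go.py 0.4313 0.1678 0.107 3.3147
```

```text
position: [0.4313, 0.1677, 0.1098]
ft_force: [-0.6, -0.2, -1.2]
position: [0.4313, 0.1678, 0.1088]
ft_force: [0.4, 0.4, -0.3]
position: [0.4314, 0.1678, 0.1081]
ft_force: [-0.5, 0.2, 4.2]
shift [0.0001 0.     0.0011] turn -0.0001 | pos [0.4314 0.1678 0.1081] rot [ 3.1416e+00  2.0000e-04 -2.9686e+00] F [-0.46  0.21  4.25] T [-0.019  0.089 -0.048] w 0.009 grip 78.72780919075012 t 7.55
```

Contact came at TCP z ≈ 0.1084, so the boss top is at about 0.074, which agrees with the camera. I'll lift 1.6 mm and start pushing in.

```bash
(python3 -m handwheel '{"rows":[[0, 0, 0, -0.08, 0], [0, 0, 0, -0.08, 0]]}'; python3 -m handwheel '{"rows":[[0, -0.2, 0, 0, 0], [0, -0.4, 0, 0, 0], [0, -0.4, 0, 0, 0]]}';python3 -m handwheel '{"rows":[[0, -0.15, 0, 0, 0], [0, -0.3, 0, 0, 0], [0, -0.3, 0, 0, 0]]}') | grep -E 'posit|ft_'; python3 go.py 0.4647 0.1734 0.1094 3.3147
```

```text
position: [0.4314, 0.1678, 0.1096]
ft_force: [1.0, -0.5, -0.6]
position: [0.4396, 0.1692, 0.1095]
ft_force: [-0.2, 0.3, -0.5]
position: [0.4455, 0.1702, 0.1095]
ft_force: [0.5, -0.4, -0.4]
shift [-0.0195 -0.0002  0.0002] turn -0.0002 | pos [0.4455 0.1702 0.1095] rot [-3.1416e+00  3.0000e-04 -2.9687e+00] F [ 0.5  -0.35 -0.42] T [ 0.007  0.053 -0.057] w 0.0087 grip 78.2808780670166 t 8.55
```

Nothing is touching yet, with 19.5 mm to go. I'll continue in finer steps.

```bash
(python3 -m handwheel '{"rows":[[0, -0.075, 0, 0, 0], [0, -0.15, 0, 0, 0], [0, -0.15, 0, 0, 0]]}'; python3 -m handwheel '{"rows":[[0, -0.05, 0, 0, 0], [0, -0.1, 0, 0, 0], [0, -0.1, 0, 0, 0]]}';python3 -m handwheel '{"rows":[[0, -0.05, 0, 0, 0], [0, -0.1, 0, 0, 0], [0, -0.1, 0, 0, 0]]}';python3 -m handwheel '{"rows":[[0, -0.05, 0, 0, 0], [0, -0.1, 0, 0, 0], [0, -0.1, 0, 0, 0]]}') | grep -E 'posit|ft_'; python3 go.py 0.4647 0.1734 0.1094 3.3147
```

```text
position: [0.448, 0.1709, 0.1095]
ft_force: [-0.6, 1.5, -1.2]
position: [0.4493, 0.1712, 0.1092]
ft_force: [-5.0, 2.7, -1.4]
position: [0.4505, 0.1716, 0.109]
ft_force: [-5.9, 4.4, -1.9]
position: [0.4526, 0.1717, 0.109]
ft_force: [-6.1, 2.3, 0.1]
shift [-0.0122 -0.0004 -0.0004] turn 0.0001 | pos [0.4526 0.1717 0.109 ] rot [ 3.1412e+00 -2.7000e-03 -2.9684e+00] F [-6.13  2.32  0.09] T [0.498 1.383 0.142] w 0.0087 grip 78.1775951385498 t 10.05
```

```bash
(python3 -m handwheel '{"rows":[[0, -0.05, 0.025, 0, 0], [0, -0.1, 0.025, 0, 0], [0, -0.1, 0.025, 0, 0]]}'; python3 -m handwheel '{"rows":[[0, -0.05, 0, 0, 0], [0, -0.1, 0, 0, 0], [0, -0.1, 0, 0, 0]]}') | grep -E 'posit|ft_'; python3 go.py 0.4647 0.1734 0.1094 3.3147
```

```text
position: [0.4571, 0.1728, 0.1099]
ft_force: [0.5, 3.1, 0.7]
position: [0.4589, 0.1731, 0.1099]
ft_force: [3.1, 2.9, -0.4]
shift [-0.0058 -0.0007  0.0005] turn -0.0003 | pos [0.4589 0.1731 0.1099] rot [ 3.1416e+00  1.9000e-03 -2.9687e+00] F [ 3.07  2.86 -0.39] T [ 0.744 -0.585  0.082] w 0.0087 grip 78.21405172348022 t 10.8
```

```bash
(python3 -m handwheel '{"rows":[[0, -0.05, 0.025, 0, 0], [0, -0.1, 0.025, 0, 0], [0, -0.1, 0.025, 0, 0]]}'; python3 -m handwheel '{"rows":[[0, -0.05, 0, 0, 0], [0, -0.075, 0, 0, 0], [0, -0.075, 0, 0, 0]]}') | grep -E 'posit|ft_'; python3 go.py 0.4647 0.1734 0.1094 3.3147
```

```text
position: [0.4599, 0.1737, 0.1094]
ft_force: [2.2, 2.3, -1.7]
position: [0.4614, 0.174, 0.1095]
ft_force: [1.3, 0.8, -2.0]
shift [-0.0032 -0.0011  0.0001] turn -0.0002 | pos [0.4614 0.174  0.1095] rot [-3.1415e+00  2.0000e-04 -2.9687e+00] F [ 1.3   0.8  -2.03] T [ 0.41  -0.389  0.066] w 0.009 grip 78.15670251846313 t 11.55
```

```bash
(python3 -m handwheel '{"rows":[[0, -0.05, 0, 0, 0], [0, -0.075, 0, 0, 0], [0, -0.075, 0, 0, 0]]}'; python3 -m handwheel '{"rows":[[0, -0.05, 0, 0, 0], [0, -0.05, 0, 0, 0], [0, -0.05, 0, 0, 0]]}';python3 -m handwheel '{"rows":[[0, -0.05, 0, 0, 0], [0, -0.05, 0, 0, 0], [0, -0.05, 0, 0, 0]]}') | grep -E 'posit|ft_'; python3 go.py 0.4647 0.1734 0.1094 3.3147
```

```text
position: [0.4628, 0.1743, 0.1095]
ft_force: [1.8, 2.4, -1.7]
position: [0.4636, 0.1744, 0.1095]
ft_force: [0.4, 2.2, -0.2]
position: [0.4641, 0.1745, 0.1093]
ft_force: [-2.2, 2.0, 0.6]
shift [-0.0004 -0.0012 -0.0001] turn -0.0002 | pos [0.4641 0.1745 0.1093] rot [-3.1416e+00 -1.0000e-03 -2.9686e+00] F [-2.19  2.    0.58] T [0.311 0.407 0.111] w 0.0087 grip 78.26143026351929 t 12.675
```

```bash
(python3 -m handwheel '{"rows":[[0, -0.05, 0, 0, 0], [0, -0.05, 0, 0, 0], [0, -0.05, 0, 0, 0]]}'; python3 -m handwheel '{"rows":[[0, -0.05, 0, 0, 0], [0, -0.05, 0, 0, 0], [0, -0.05, 0, 0, 0]]}') | grep -E 'posit|ft_'; python3 go.py 0.4647 0.1734 0.1094 3.3147
```

```text
position: [0.4644, 0.1745, 0.1091]
ft_force: [-4.8, 1.3, 1.1]
position: [0.4645, 0.1745, 0.1089]
ft_force: [-7.3, -0.3, 1.2]
shift [ 0.     -0.0011 -0.0005] turn -0.0001 | pos [0.4645 0.1745 0.1089] rot [-3.1414 -0.0041 -2.9686] F [-7.28 -0.31  1.21] T [0.059 1.589 0.021] w 0.009 grip 78.52219820022583 t 13.425
```

The stop face has met the shaft at the expected position: about 7 N, with the TCP no longer advancing. I'll relax the push, release and rise.

```bash
(python3 -m handwheel '{"rows":[[0, -0.025, 0, 0, 0], [0, -0.025, 0, 0, 0], [0, 0.1, 0, 0, 0], [0, 0.15, 0, -0.015, 0], [0, 0.15, 0, -0.015, 0]]}' 20;python3 -m handwheel '{"rows":[[0.02, 0, 0, 0, 0], [0.03, 0, 0, 0, 0], [0.04, 0, 0, 0, 0], [0.04, 0, 0, 0, 0]]}';python3 -m handwheel '{"rows":[[0.04, 0, 0, -1, 0], [0.04, 0, 0, -3, 0], [0.04, 0, 0, -5, 0], [0.04, 0, 0, -7.5, 0], [0.04, 0, 0, -7.5, 0]]}'; python3 -m handwheel '{"rows":[[0.04, 3, 0, 0, 0], [0.04, 5, -2, 0, 0], [0.04, 6, -5, 0, 0], [0.04, 6, -7.5, 0, 0], [0.04, 6, -7.5, 0, 0]]}')| grep -E 'posit|ft_|width'
python3 - <<'E'
from h import *
s=snap('scene')['color'];t=snap('top')['color']
c=lambda i,x,y:cv2.resize(i[y:y+60,x:x+60],(400,400),interpolation=cv2.INTER_CUBIC)
cv2.imwrite('pics/crop5.png',cv2.cvtColor(cv2.hconcat([c(s,215,185),c(t,203,230)]),cv2.COLOR_RGB2BGR))
E
```

```text
position: [0.4641, 0.1745, 0.11]
ft_force: [-1.4, 1.4, -0.6]
gripper_width: 0.0089
position: [0.4638, 0.1744, 0.1098]
ft_force: [-0.0, 0.6, 1.2]
gripper_width: 0.04
position: [0.4657, 0.1749, 0.2633]
ft_force: [0.8, -0.1, -0.9]
gripper_width: 0.04
position: [0.3713, 0.0032, 0.2593]
ft_force: [-0.3, 0.8, -0.6]
gripper_width: 0.04
```

View pics/crop5.png

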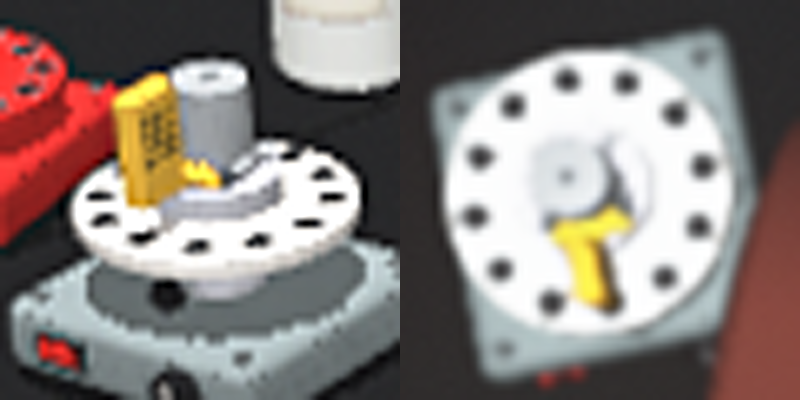

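Both views show the clip upright in the groove, with its crown under the head and its legs round the shaft. One numeric check of the tab's position before handing in.

Run:
```python
from fit import *
yaw=.173;T=lambda P:R.from_euler('z',yaw).apply(P)+[.4956,.179,.074]
P=T([[-.044,.005,.042],[-.044,-.005,.042],[-.020,-.005,.042],[-.044,-.005,0]])
print(((proj('scene',P)-[215,185])*6.667).round(), ((proj('top',T([[-.032,0,.042]]))-[203,230])*6.667+[400,0]).round())
```

```text
[[109.  91.]
 [132.  98.]
 [179.  74.]
 [141. 212.]] [[581. 264.]]
```

Run:
```python
from h import *
from fit import proj,R
s=snap('scene')['color'][190:226,226:266]
i=cv2.cvtColor(cv2.resize(s,(800,720)[:2],interpolation=cv2.INTER_CUBIC),cv2.COLOR_RGB2BGR)
T=lambda P:R.from_euler('z',.173).apply(P)+[.4956,.179,.074]
P=T([[-.044,.005,.042],[-.044,-.005,.042],[-.020,-.005,.042],[-.044,-.005,0],[-.008,-.0165,.005],[0,0,.034]])
for u,v in (proj('scene',P)-[226,190]+.5)*20: cv2.circle(i,(int(u),int(v)),6,(255,0,255),2)
cv2.imwrite('pics/crop6.png',cv2.resize(i,(660,594)))
```

```text
(no output)
```

View pics/crop6.png

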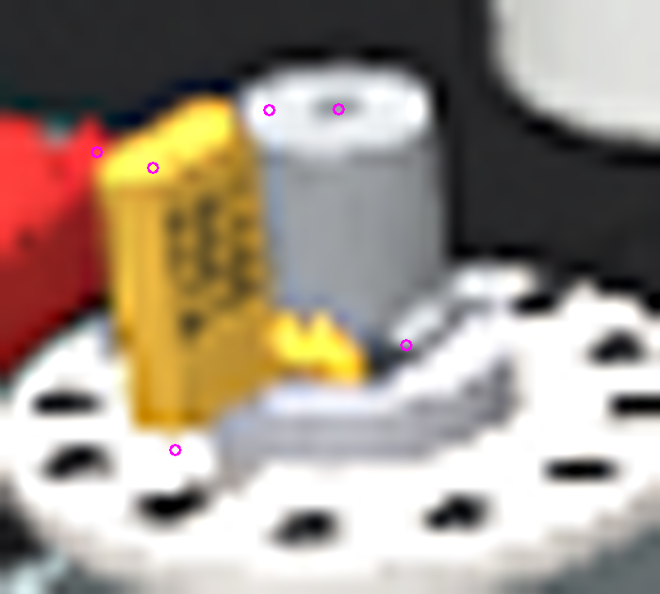

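Run:
```python
from fit import *
s=lambda a:np.array(a,float)/16.5-.5+[226,190]
L=np.array([[-.044,-.005,.042],[-.020,-.005,.042],[-.044,-.005,0],[-.044,.005,.042],[-.008,-.0165,.0025],[-.02,.005,.042]])
I=s([[150,187],[243,135],[172,428],[98,165],[367,368],[205,98]])
tl=np.array([[-.032,0,.042]]);ti=(np.array([[592,272.]])-[400,0])/6.667+[203,230]-.4
def f(q,full=1):
    T=lambda P:R.from_euler('xyz',np.r_[q[4:6] if full else [0,0],q[3]]).apply(P)+q[:3]
    return np.r_[proj('scene',T(L))-I,proj('top',T(tl))-ti].ravel()
for full in(0,1):
    r=least_squares(lambda q:f(q,full),[.4956,.179,.074,.17,0,0]);print(r.x.round(4),f(r.x,full).round(1),r.cost)
```

```text
[0.4917 0.1811 0.0741 0.2831 0.     0.    ] [ 0.1 -0.6  0.6 -1.2  0.1  1.9 -0.5 -0.1  1.3 -0.4 -0.8  0.3 -0.6  0.6] 4.779350586102486
[ 0.4923  0.1852  0.075   0.274   0.1138 -0.029 ] [ 0.5 -0.1  1.  -1.  -0.9  1.7 -0.1 -0.1  0.4 -0.5 -0.4  0.  -0.3  0.3] 3.341154273446918
```

```bash
cat > sil.py <<'E'
from h import *
from fit import proj,R,S
from scipy.optimize import minimize
import itertools
box=lambda a,b,c:np.array(list(itertools.product(a,b,c)))
B=[box((-.044,-.020),(-.005,.005),(0,.042)),box((-.020,-.008),(-.0135,.0135),(0,.005))]
def mask(img):
    h=cv2.cvtColor(img,cv2.COLOR_RGB2HSV);return cv2.inRange(h,(17,110,70),(35,255,255)).astype(float)/255
def rend(n,q,x0,y0,w,h,k=8):
    m=np.zeros((h*k,w*k),np.uint8)
    for b in B:
        p=R.from_euler('xyz',q[3:]).apply(b)+q[:3]
        u=((proj(n,p)-[x0,y0]+.5)*k).astype(np.int32);cv2.fillConvexPoly(m,cv2.convexHull(u),255)
    return cv2.resize(m,(w,h),interpolation=cv2.INTER_AREA)/255.
def fit(imgs,win,q0,tilt):
    def c(v):
        q=np.r_[v[:3],v[3],0,0] if False else np.r_[v[:3],(v[4:6] if tilt else [0,0]),v[3]]
        return sum(((rend(n,q,*win[n])-mask(imgs[n])[win[n][1]:win[n][1]+win[n][3],win[n][0]:win[n][0]+win[n][2]])**2).sum() for n in imgs)
    n=6 if tilt else 4
    sx=np.vstack([q0[:n]]+[np.array(q0[:n])+d for d in np.diag([.006,.006,.004,.15,.1,.1][:n])])
    r=minimize(c,q0[:n],method='Nelder-Mead',options=dict(initial_simplex=sx,maxiter=900,xatol=1e-5));return r.x.round(4),round(r.fun,2)
E
python3 - <<'E'
from sil import *
a={n:S[n]['color'] for n in S}
w0={'scene':(340,275,48,40),'top':(365,245,40,45)}
print('init',fit(a,w0,[.479,-.187,0,.17,0,0],0))
b={n:snap(n)['color'] for n in S}
w1={'scene':(225,185,30,40),'top':(215,250,40,35)}
for n in b: print(n,mask(b[n])[w1[n][1]:w1[n][1]+w1[n][3],w1[n][0]:w1[n][0]+w1[n][2]].sum())
print('now',fit(b,w1,[.4956,.179,.074,.17,0,0],0)); print('now tilt',fit(b,w1,[.4956,.179,.074,.17,0,0],1))
E
```

```text
init (array([ 0.4789, -0.1858,  0.0017,  0.1854]), np.float64(51.78))
scene 183.0
top 87.0
now (array([0.493 , 0.185 , 0.0748, 0.3842]), np.float64(56.66))
now tilt (array([0.4942, 0.1817, 0.0746, 0.2217, 0.0714, 0.0074]), np.float64(59.28))
```

Run:
```python
from sil import *
b={n:snap(n)['color'] for n in S}
w1={'scene':(225,185,30,40),'top':(215,250,40,35)}
M={n:mask(b[n])[w1[n][1]:w1[n][1]+w1[n][3],w1[n][0]:w1[n][0]+w1[n][2]] for n in b}
def c(d,yaw,z,r,p):
    q=np.r_[.4956+d*np.cos(yaw),.179+d*np.sin(yaw),z,r,p,yaw];return sum(((rend(n,q,*w1[n])-M[n])**2).sum() for n in b)
for d in(-.009,-.006,-.004,-.002,0,.002):
    print(d,min((round(c(d,y,z,r,p),1),y,z,r,p) for y in(.1,.17,.24,.31,.38) for z in(.073,.075) for r in(-.06,0,.06,.1) for p in(-.08,-.04,0,.04)))
```

```text
-0.009 (np.float64(155.4), 0.31, 0.075, 0, 0.04)
-0.006 (np.float64(113.4), 0.17, 0.075, 0.1, 0.04)
-0.004 (np.float64(89.2), 0.17, 0.075, 0.06, 0.04)
-0.002 (np.float64(74.9), 0.1, 0.075, 0.1, 0)
0 (np.float64(72.1), 0.1, 0.075, 0.1, 0)
0.002 (np.float64(71.6), 0.1, 0.075, 0.06, -0.04)
```

The silhouette check agrees with home seating: the best fit has the seat 0 to 2 mm from the axis along the push direction. I'm handing it in.

```bash
python3 -c "
from station import bot
print(bot.job_done())"
```

```text
the job is handed in; nothing more can be done
None
```

I pushed the yellow clip into the mixer's spindle groove until it snapped home, let go and handed the job in; the push stayed under about 8 N at the wrist, and no pass/fail result came back.

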